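# Hold the scrap bin's flap open with its lever

### The job

Unlock the steel scrap bin: push its lock bolt by the upright black knob, away from the lever, fully out until it stops. Then press the lever's long end (the wide black pad) all the way down with the fingertips, so that the short end raises the heavy flap, and finish while still holding the pad down with the flap raised. Grasp nothing: the knob and the lever never come between the fingers; do not lift the lever out of its notches, do not touch the flap, and leave the cupcakes and other things round the bin where they stand.

Things in the scene. Friction and masses are not known exactly. Their poses are not given: they have to be found in the camera images.
- bin: Fixed stainless scrap bin. Origin on the table straight under the lever's pivot; -x runs along the lever's long arm (roughly towards the robot), +x to the bin's box (x 100 to 215, 190 wide, 129 mm high), +y to the bolt knob's side, z up. 8 mm foot plate with a 75 mm wide tongue under the lever to x -215 mm. A fixed rubber buffer stops the fully pressed lever.
- fulcrum (a point): Centre of the open bearing notches, 125 mm above the bin's origin; the lever's pin lies here. The two notched plates stand at y +-26 mm, tops 145 mm above the table.
- flap: Heavy steel flap (about 1.8 kg), 170 x 192 x 7 mm, lid of the bin. Origin at the middle of its front edge, underside; shut, it is 30 mm in +x from the bin's origin, 133 mm high, its z vertical. The hinge is at its far edge, 170 mm along its +x; the front edge rises. Fully raised by the lever it is tilted about 0.42 rad; it falls shut when the lever is let go.
- flap_lip (a point): Middle of the flap's front edge, half its thickness above the flap's origin; fully raised it has risen about 70 mm.
- lever: Loose steel lever resting in the notches. Origin at its pivot pin; long arm along its own -x, a bar 30 mm wide and 12 mm thick; bent short arm 80 mm with a roller under the flap's lip. At rest the long arm points about 0.5 rad upward; fully pressed about 0.45 rad downward.
- press_pad (a point): Centre of the top of the black pad at the lever's long end, 200 mm from the pivot; pad 70 mm along the lever, 90 across, 10 thick. x along the lever to the pivot, z normal to the pad. About 225 mm above the table at rest, 45 mm fully pressed; 2 to 6 N move it. Fingertips going straight down 190 mm horizontally from the pivot stay on the pad all the way.
- lock_bolt (a joint): Lock bolt, travel in m towards the bin's +y: about 0 (to 0.006) locked, lying under the lever's long arm so that it cannot be pressed; 0.055 fully out against its stop. Some 2 N of friction; it stays where it is left.
- bolt_knob (a point): Centre of the top of the upright round black knob on the bolt, 16 mm thick, from 130 to 188 mm above the table, at x -42, y +98 mm plus the bolt's travel in the bin's frame. Push it to +y from the gap between it and the lever's bar (y -15 to 15 mm); the bolt's guide stands in that gap at y 31 to 53 mm, top 144 mm high.
- cupcake_a: Chocolate cupcake, 76 mm wide, 64 mm high; bystander standing right of the lever (bin's -y side), origin at the centre of its underside. Not to be disturbed.
- cupcake_b: Chocolate-dipped cupcake, 76 mm wide, 71 mm high; bystander standing right of the lever (bin's -y side), origin at the centre of its underside. Not to be disturbed.
- spice_jar: Spice jar, 47 mm wide, 98 mm high; bystander standing right of the lever (bin's -y side), origin at the centre of its underside. Not to be disturbed.
- liners: Stack of foil baking cups, 72 mm wide, 61 mm high; bystander standing right of the lever (bin's -y side), origin at the centre of its underside. Not to be disturbed.
- timer: Wind-up kitchen timer, 62 mm wide, 44 mm high; bystander standing right of the lever (bin's -y side), origin at the centre of its underside. Not to be disturbed.

How it is judged:
By the outcome, as a careful person would: the job done as asked, in the order asked, and still so for the second after the job is handed in, while the arm keeps its last pose, push and grip.
It also fails if it takes over 38 s, if anything falls off the work surface, if the arm or the gripper's body presses on something with over 40 N, if the wrist force passes 120 N, or if a joint passes its speed limit or range.

### The arm

A 6-joint arm with a two-finger parallel gripper is mounted at the origin on a cart in front of the work surface, level with it; the furniture and walls round the work are solid. World frame = base frame: x ahead of the robot, y to its left, z up, the work surface at z = 0. Lengths are in m, angles in rad, forces in N, time in s.
With the tool pointing down it reaches from about 0.35 to 0.925 m from the base axis. Payload 6.4 kg.
Tool frame: the origin (TCP) lies midway between the tips of the shut fingers; the grasp point (between the pads) lies 19 mm behind it; z points along the fingers, y is the line along which they close (so a half turn about z gives the same grasp; the last joint's range is limited). The gripper opens to 85 mm and grips with 20 to 120 N. Pads are 22 mm wide; open, the fingers measure 114 mm over their backs; the gripper's body (76 mm by 85 mm) begins 54 mm behind the grasp point. The pads swing forward as they close: fully open they stand 13 mm farther back than shut.
Start: joints at [-1.482, 0.245, 1.558, -0, 1.339, -0.174], TCP at [0.169, -0.628, 0.194] pointing down, gripper open.
Joint ranges: [-3.13, 3.13], [-1.02, 2.26], [0.13, 2.54], [-0.95, 4.09], [0.21, 2.88], [-2.74, 2.74]. Speed limits (rad/s): [2.57, 2.57, 3.14, 3.14, 3.14, 3.14].

### API

Orientations are given as a unit quaternion [x, y, z, w].
In Python, from rig import bot, eoat, solver, get_image gives the robot as it stands. Calls block until the motion is done:
- bot.movep(position, orientation): joint-space move of the TCP to a pose.
- bot.move_l(position, vel=0.15, rot=None): straight line of the TCP; rot=None keeps the orientation; vel is the mean speed in m/s.
- bot.movej(angles): joint-space move.
- eoat.open_gripper() and eoat.grasp(force=None): open the fingers fully, or close them until they stop; force is the grip in N (None keeps the last).
- bot.hold(seconds).
- solver.solve_ik(position, orientation): joint angles nearest the present ones, or None.
- bot.observe(): the state.
- get_image(name): name is "scene" or "top" or "wrist"; returns a dict with "frame" (400x640x3 uint8, red, green, blue), "z_map" (400x640 float32, m along the optical axis (not along the pixel's ray), 0 where there is no reading), "fx", "fy", "cx", "cy" (pixels), "R" (3x3) and "t" (3): a world point X has camera coordinates R X + t; the wrist camera has in their place "mount" (4x4, takes a point from camera to tool coordinates, whose origin is the TCP and whose axes are the flange's). Camera axes: x right, y down, z forward; pixel columns grow to the right and rows downward; lengths in m; the calibration is good to about 2 mm. A picture is of the moment at which its call begins: read the wrist's pose just before it.
A pose or a line that the arm cannot do raises bot.Unreachable and nothing moves.
- bot.finish_job(): hands the job in; it is judged then, once.
The state is a dict: "clock": time; "joints": joint angles; "qd": joint speeds; "tau": joint torques, N m; "ee_pos": TCP position; "tcp_rot": TCP orientation; "contact_force": force on the tool from outside, world axes, zero at the start; "wrist_torque": the same for the moment, N m; "opening": finger opening in m; "gripper_force": force on a finger pad.
Only numpy, scipy, OpenCV 4.12 (cv2) and the standard library are available. Lean on these libraries where they do the work, as an engineer would, in place of code of your own. Each camera call takes 0.05 s, during which the arm holds its last target. There are 200 camera calls.

## Working session

There is one attempt and no reset: what is moved stays moved. The work goes in short steps, each a Python script; the robot and the scene stay as the last script left them, time stands still between calls to the robot, and variables do not carry over. Pictures are saved under pics/ and viewed, at most 10 in all, crops included, and the job is handed in when it is done.

```bash
mkdir -p pics; python3 - <<'E'
from rig import bot, get_image
import cv2, numpy as np
for n in ("scene","top"):
    d=get_image(n); cv2.imwrite(f"pics/{n}0.png",d["frame"][:,:,::-1]); np.savez(f"{n}0.npz",**d)
    print(n,d["R"].round(3).tolist(),d["t"],d["fx"])
o=bot.observe(); print(o["clock"],o["tcp_rot"],o["ee_pos"])
E
```

```text
scene [[0.638, -0.77, 0.0], [-0.592, -0.491, -0.64], [0.492, 0.408, -0.769]] [-0.62717067  0.27821815  0.81201405] 368.6519907182215
top [[-0.001, -1.0, 0.004], [-0.994, 0.001, -0.105], [0.105, -0.004, -0.994]] [-0.32745902  0.57188148  1.00171749] 483.12219047178013
0.1 [ 9.91378220e-01  1.31028448e-01  5.24870324e-05 -8.75926201e-04] [ 0.16883909 -0.62710103  0.19338228]
```

View pics/scene0.png

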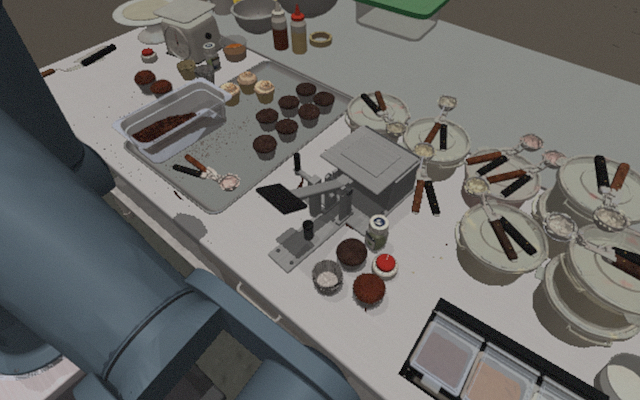

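View pics/top0.png

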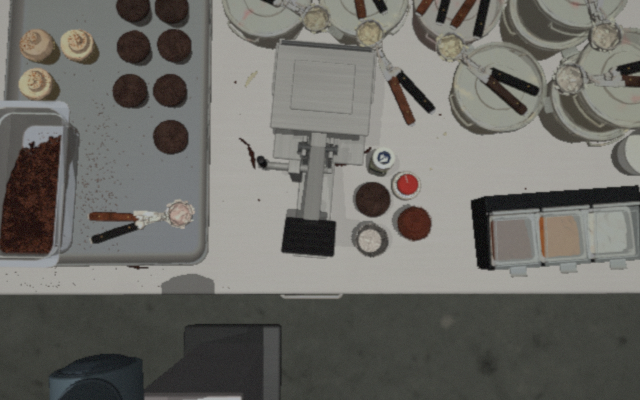

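The top view shows the pad at about (309,237), the knob at (263,161), the bar at (316,160) and the flap's front edge near row 133. Bystanders stand to the right at columns 355–430. Next I'll turn these into world positions.

```bash
cat > h.py <<'E'
import numpy as np, cv2
def world(d):
    z=d["z_map"]; v,u=np.mgrid[:z.shape[0],:z.shape[1]]
    P=np.stack([(u-d["cx"])/d["fx"]*z,(v-d["cy"])/d["fy"]*z,z],-1)-d["t"]
    return P@d["R"]   # R^T(p-t)
E
python3 - <<'E'
import numpy as np, cv2
from h import world
d=np.load("top0.npz"); W=world(d); F=d["frame"].astype(int); Z=d["z_map"]
np.set_printoptions(precision=3,suppress=True)
dark=(F.max(2)<60)
def blob(r0,r1,c0,c1,zl,zh,dk):
    m=np.zeros(Z.shape,bool); m[r0:r1,c0:c1]=1
    m&=(Z>0)&(W[...,2]>zl)&(W[...,2]<zh)
    if dk: m&=dark
    return m
for n,a in dict(pad=(205,265,270,345,.17,.27,1),knob=(148,172,250,275,.17,.2,0),bar=(150,205,295,330,.12,.22,0),flap=(40,136,265,385,.125,.16,0)).items():
    m=blob(*a); p=W[m]; vu=np.argwhere(m)[:,::-1].astype(np.float32)
    print(n,m.sum(),p.mean(0),p.min(0),p.max(0))
    q=p[:,:2].astype(np.float32); r=cv2.minAreaRect(q); print("  rect",r, 'px',vu.mean(0))
    if n in("pad","bar","flap"):
        c=p-p.mean(0); print("  normal",np.linalg.svd(c,full_matrices=False)[2])
for c in [(263,161),(255,161),(312,215),(316,150),(378,198),(370,238),(383,160)]: print(c,W[c[1],c[0]])
img=cv2.resize(d["frame"][115:265,230:440,::-1],(798,570),interpolation=cv2.INTER_CUBIC); cv2.imwrite("pics/crop1.png",img)
E
```

```text
pad 1762 [ 0.48  -0.306  0.228] [ 0.448 -0.35   0.207] [ 0.514 -0.261  0.244]
  rect ((0.48089778423309326, -0.30594250559806824), (0.08726727962493896, 0.06099499389529228), 84.72319793701172) px [308.664 236.466]
  normal [[ 0.106  0.994 -0.012]
 [ 0.873 -0.099 -0.478]
 [-0.476  0.04  -0.879]]
knob 71 [ 0.619 -0.218  0.185] [ 0.613 -0.224  0.17 ] [ 0.628 -0.21   0.191]
  rect ((0.6203051209449768, -0.2174554467201233), (0.014560474082827568, 0.01405205950140953), 0.4955750107765198) px [261.014 160.394]
bar 1117 [ 0.598 -0.312  0.16 ] [ 0.538 -0.343  0.12 ] [ 0.651 -0.277  0.198]
  rect ((0.5946006774902344, -0.30936187505722046), (0.06537631154060364, 0.11363591998815536), 88.2516860961914) px [312.967 174.443]
  normal [[-0.857 -0.017  0.515]
 [-0.072  0.994 -0.088]
 [-0.51  -0.112 -0.853]]
flap 9124 [ 0.774 -0.333  0.14 ] [ 0.677 -0.454  0.125] [ 0.874 -0.23   0.148]
  rect ((0.776848554611206, -0.3418389558792114), (0.2222062200307846, 0.1966366171836853), 88.72455596923828) px [323.856  86.786]
  normal [[-0.204  0.979  0.008]
 [ 0.979  0.204 -0.01 ]
 [ 0.011 -0.006  1.   ]]
(263, 161) [ 0.617 -0.222  0.189]
(255, 161) [ 0.651 -0.182  0.   ]
(312, 215) [ 0.518 -0.311  0.206]
(316, 150) [ 0.649 -0.318  0.136]
(378, 198) [ 0.563 -0.446  0.059]
(370, 238) [ 0.48  -0.432  0.026]
(383, 160) [ 0.636 -0.453  0.097]
```

View pics/crop1.png

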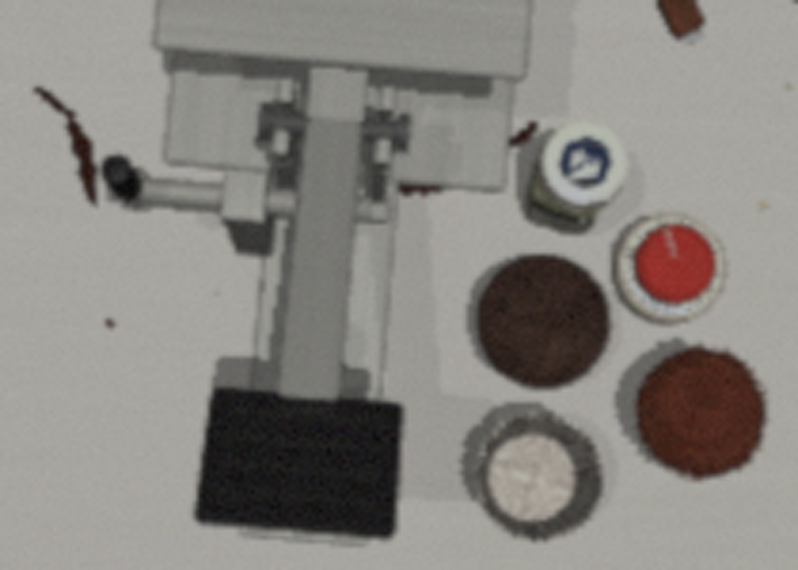

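Pad, knob and bar agree with the given geometry: the pad-to-knob distance is 165 mm, as expected. The bin origin is at about (0.651, -0.322) with yaw about -0.095. I'll push the bolt with the shut fingertips.

```bash
cat >> h.py <<'E'
yaw=-0.095; O=np.array([.651,-.322,0]); c,s=np.cos(yaw),np.sin(yaw)
RB=np.array([[c,-s,0],[s,c,0],[0,0,1.]])
B=lambda x,y,z:(O+RB@[x,y,z]).tolist()
inv=lambda p:RB.T@(np.array(p)-O)
def quat(ang): return [np.cos(ang/2),np.sin(ang/2),0,0.]   # tool x at world angle ang, z down
E
python3 - <<'E'
from rig import bot,eoat,solver,get_image
from h import *
np.set_printoptions(precision=3,suppress=True)
print(get_image("wrist")["mount"][:3,3])
best=None
for k in (1,-1):
    q=quat(yaw+k*np.pi/2); j=[solver.solve_ik(B(*p),q) for p in((-.042,.068,.25),(-.042,.136,.153),(-.19,0,.28),(-.19,0,.035))]
    for a in j: print(k,None if a is None else np.array(a))
E
```

```text
[ 0.07  0.   -0.18]
1 [-0.556  0.24   1.462 -0.     1.439 -0.461]
1 [-0.46   0.278  1.596 -0.     1.268 -0.365]
1 [-0.787 -0.043  1.713 -0.     1.472 -0.692]
1 [-0.787  0.224  1.903 -0.     1.014 -0.692]
-1 [-0.556  0.24   1.462 -0.     1.439  2.68 ]
-1 None
-1 [-0.787 -0.043  1.713 -0.     1.472  2.449]
-1 [-0.787  0.224  1.903 -0.     1.014  2.449]
```

```bash
python3 - <<'E'
from rig import bot,eoat,get_image
from h import *
np.set_printoptions(precision=3,suppress=True)
q=quat(yaw+np.pi/2)
eoat.grasp(20)
bot.movep([.19,-.60,.32],bot.observe()["tcp_rot"])
bot.movep(B(-.042,.068,.30),q)
bot.move_l(B(-.042,.068,.154),vel=.15)
o=bot.observe(); print(o["clock"],inv(o["ee_pos"]),o["contact_force"],o["opening"])
d=get_image("scene"); cv2.imwrite("pics/s1.png",cv2.resize(d["frame"][100:280,200:440,::-1],(800,600),interpolation=cv2.INTER_CUBIC))
E
```

```text
4.6083 [-0.041  0.068  0.155] [0.737 0.439 0.503] 0.0002694825419475781
```

View pics/s1.png

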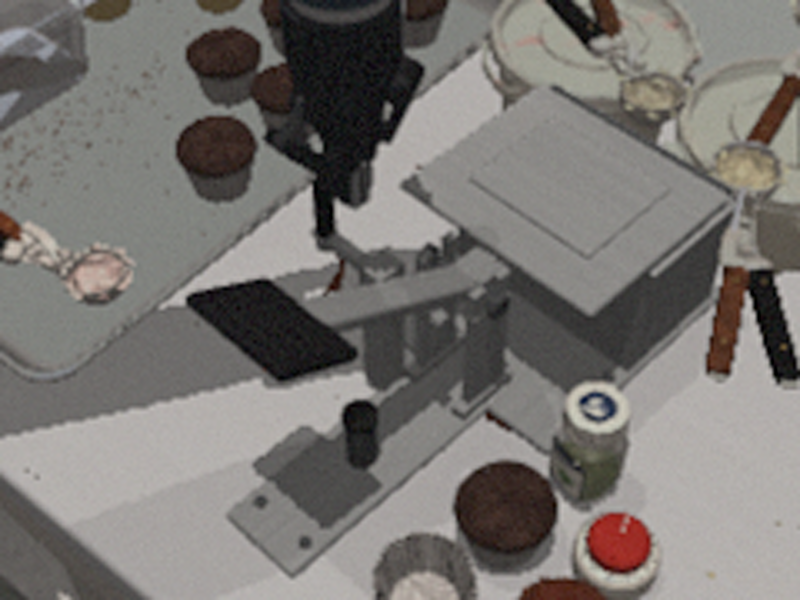

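The shut fingertips (crop (357,195)) sit just right of the knob (325,215), between it and the lever. Nothing is touching. Next I'll push to +y while watching the force.

```bash
python3 - <<'E'
from rig import bot,get_image
from h import *
np.set_printoptions(precision=2,suppress=True)
y=.068
f0=(RB.T@bot.observe()["contact_force"])[1]
bot.move_l(B(-.042,.12,.154),vel=.06); y=.12
while y<.150:
    y+=.003; bot.move_l(B(-.042,y,.154),vel=.04)
    o=bot.observe(); f=(RB.T@o["contact_force"])-[0,f0,0]; print(round(y,3),inv(o["ee_pos"]),f)
    if abs(f[1])>12: break
bot.hold(.2); print(o["clock"],RB.T@bot.observe()["contact_force"])
bot.move_l(B(-.042,y-.012,.154),vel=.1); bot.move_l(B(-.042,y-.012,.28),vel=.2)
d=get_image("scene"); cv2.imwrite("pics/s2.png",cv2.resize(d["frame"][100:280,200:440,::-1],(800,600),interpolation=cv2.INTER_CUBIC))
d=get_image("top"); W=world(d); m=np.zeros((400,640),bool); m[140:180,215:262]=1
m&=(W[...,2]>.165)&(W[...,2]<.2)&(d["z_map"]>0); print(m.sum(),[inv(p) for p in (W[m].min(0),W[m].max(0))] if m.any() else 0)
print(bot.observe()["clock"])
E
```

```text
0.123 [-0.04  0.12  0.15] [ 0.44  0.65 -0.21]
0.126 [-0.04  0.13  0.15] [0.48 0.98 0.14]
0.129 [-0.04  0.13  0.15] [-0.65 -0.57 -0.43]
0.132 [-0.04  0.13  0.15] [ 0.08  0.63 -0.36]
0.135 [-0.04  0.14  0.15] [-0.47  0.87  0.08]
0.138 [-0.04  0.14  0.15] [-0.01  0.47  0.98]
0.141 [-0.04  0.14  0.15] [-0.24  0.72  0.06]
0.144 [-0.04  0.14  0.15] [-0.1   0.06  0.69]
0.147 [-0.04  0.15  0.15] [-0.23 -0.2   0.19]
0.15 [-0.04  0.15  0.15] [-0.08  0.08 -0.2 ]
8.175 [ 0.04 -0.22  0.83]
42 [array([-0.05,  0.1 ,  0.17]), array([-0.03,  0.11,  0.19])]
9.525
```

View pics/s2.png

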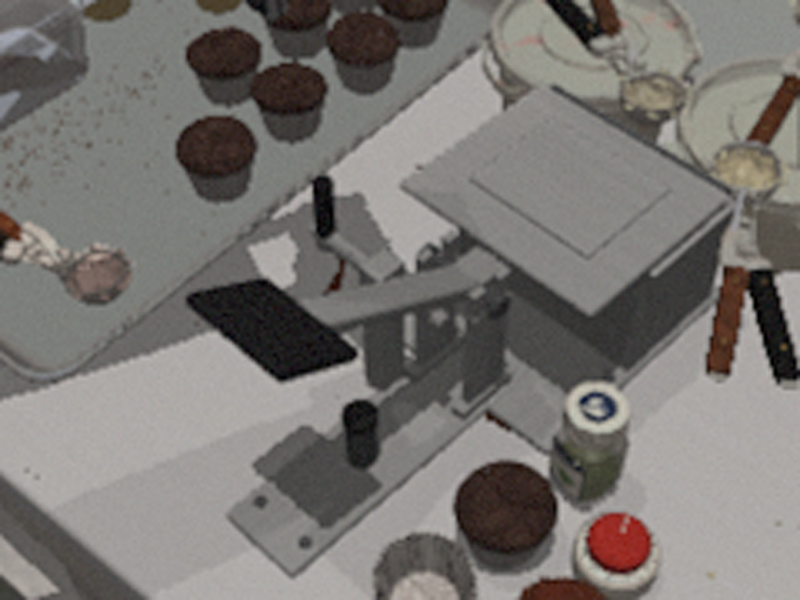

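The knob did not move: it is still at crop (322,205) and no force was felt, so the fingers passed it. I'll go back beside it and measure fingertip against knob from the scene camera's depth.

```bash
python3 - <<'E'
from rig import bot,eoat,get_image
from h import *
np.set_printoptions(precision=4,suppress=True)
d0=get_image("scene"); W0=world(d0); np.savez("s_a.npz",**d0)
bot.move_l(B(-.042,.060,.27),vel=.25); bot.move_l(B(-.042,.060,.156),vel=.2)
o=bot.observe(); print(o["clock"],o["ee_pos"],inv(o["ee_pos"]),o["tcp_rot"],o["joints"],o["opening"])
d=get_image("scene"); np.savez("s_b.npz",**d); w=get_image("wrist"); np.savez("w_b.npz",**w)
a=cv2.resize(d["frame"][130:185,265:345,::-1],(800,550),interpolation=cv2.INTER_NEAREST); cv2.imwrite("pics/s3.png",a)
cv2.imwrite("pics/w3.png",w["frame"][:,:,::-1])
W=world(d)
# knob: dark, z .13-.19 near
for nm,WW,dd in(("knob",W0,d0),("fing",W,d)):
    L=np.einsum('ij,hwj->hwi',RB.T,WW-O); dk=(dd["frame"].max(2)<70)&(dd["z_map"]>0)
    m=dk&(abs(L[...,0]+.042)<.05)&(L[...,1]>.02)&(L[...,1]<.17)&(L[...,2]>.12)&(L[...,2]<.2)
    print(nm)
    for v,u in np.argwhere(m)[::6 if nm=="knob" else 10]: print((u,v),L[v,u])
E
```

```text
10.7583 [ 0.6158 -0.2582  0.1576] [-0.0411  0.0602  0.1576] [0.7396 0.673  0.0003 0.0011] [-0.5665  0.316   1.5406  0.      1.2827 -0.4723] 0.00044932180779741254
knob
(np.int64(295), np.int64(153)) [-0.039   0.108   0.1869]
(np.int64(296), np.int64(154)) [-0.0393  0.1041  0.1865]
(np.int64(297), np.int64(155)) [-0.0411  0.0984  0.1882]
(np.int64(297), np.int64(156)) [-0.0422  0.0974  0.1864]
(np.int64(297), np.int64(157)) [-0.0428  0.0969  0.1838]
(np.int64(297), np.int64(158)) [-0.0439  0.0959  0.1819]
(np.int64(297), np.int64(159)) [-0.0448  0.0951  0.1798]
(np.int64(297), np.int64(160)) [-0.0437  0.0967  0.1744]
(np.int64(298), np.int64(161)) [-0.0415  0.0959  0.1702]
(np.int64(299), np.int64(162)) [-0.0399  0.0942  0.1668]
(np.int64(295), np.int64(164)) [-0.0458  0.103   0.1579]
(np.int64(296), np.int64(165)) [-0.0465  0.0985  0.1581]
(np.int64(296), np.int64(166)) [-0.0472  0.098   0.1555]
(np.int64(296), np.int64(167)) [-0.0473  0.0982  0.1519]
(np.int64(296), np.int64(168)) [-0.0461  0.1     0.1462]
(np.int64(296), np.int64(169)) [-0.0457  0.1008  0.1418]
(np.int64(296), np.i
[... 874 characters left out ...]
 0.0964  0.1662]
(np.int64(298), np.int64(164)) [-0.0431  0.0947  0.1618]
(np.int64(298), np.int64(166)) [-0.0437  0.0946  0.1555]
(np.int64(298), np.int64(168)) [-0.0425  0.0967  0.146 ]
(np.int64(297), np.int64(170)) [-0.045   0.0981  0.1397]
(np.int64(296), np.int64(173)) [-0.0471  0.1003  0.1288]
(np.int64(327), np.int64(175)) [-0.007   0.0306  0.144 ]
(np.int64(304), np.int64(177)) [-0.0459  0.0718  0.1349]
(np.int64(328), np.int64(178)) [-0.0107  0.0235  0.1414]
(np.int64(326), np.int64(179)) [-0.0162  0.0249  0.141 ]
(np.int64(320), np.int64(180)) [-0.0308  0.0309  0.144 ]
(np.int64(320), np.int64(181)) [-0.0287  0.033   0.1371]
(np.int64(310), np.int64(183)) [-0.0523  0.0435  0.1401]
```

View pics/s3.png

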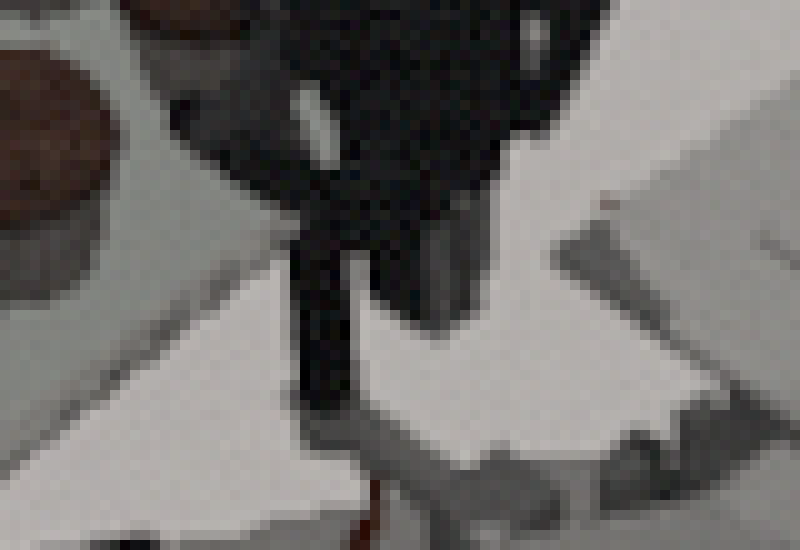

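View pics/w3.png

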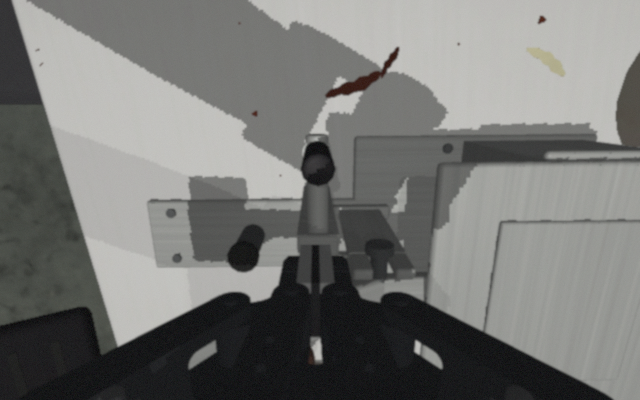

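The fingertips (crop (440,330), pixel (309,163)) look higher than the reported TCP, which would explain passing over the knob. Checking by depth.

```bash
python3 - <<'E'
from h import *
np.set_printoptions(precision=3,suppress=True)
d=np.load("s_b.npz"); W=world(d)
for u,v in [(305,160),(308,162),(309,161),(311,160),(312,155),(306,155),(310,150)]: print((u,v),d["z_map"][v,u],inv(W[v,u]))
P=d["R"]@np.array(B(-.042,.06,.156))+d["t"]; print("tcp px",P[:2]/P[2]*d["fx"]+[d["cx"],d["cy"]],P[2])
w=np.load("w_b.npz"); M=w["mount"]; print(M)
for u,v in [(290,265),(340,265),(300,262),(332,262),(317,160)]:
    z=w["z_map"][v,u]; print((u,v),(M@[(u-w["cx"])/w["fx"]*z,(v-w["cy"])/w["fy"]*z,z,1])[:3])
E
```

```text
(305, 160) 0.83957654 [-0.054  0.055  0.211]
(308, 162) 0.850614 [-0.047  0.054  0.2  ]
(309, 161) 0.84634614 [-0.046  0.051  0.205]
(311, 160) 0.8478958 [-0.041  0.05   0.205]
(312, 155) 0.8416973 [-0.036  0.051  0.217]
(306, 155) 0.82939047 [-0.051  0.054  0.225]
(310, 150) 0.8221042 [-0.043  0.05   0.237]
tcp px [308.182 172.737] 0.889497323219415
[[ 0.001 -0.961 -0.277  0.07 ]
 [ 1.     0.001 -0.    -0.   ]
 [ 0.    -0.277  0.961 -0.18 ]
 [ 0.     0.     0.     1.   ]]
(290, 265) [ 0.007 -0.01  -0.054]
(340, 265) [ 0.007  0.01  -0.053]
(300, 262) [ 0.011 -0.006 -0.059]
(332, 262) [ 0.01   0.007 -0.058]
(317, 160) [ 0.046  0.001 -0.03 ]
```

Both the depth map and the wrist camera put the real fingertips about 41 mm behind the reported TCP. Their xy position is right, so the first pass went over the knob. I'll redo the push 25 mm lower, with tips at about 0.172 against the knob top at 0.188.

```bash
python3 - <<'E'
from rig import bot,get_image,solver
from h import *
np.set_printoptions(precision=3,suppress=True)
Z=.130
bot.move_l(B(-.042,.062,Z),vel=.1)
print(RB.T@bot.observe()["contact_force"])
bot.move_l(B(-.042,.122,Z),vel=.06); y=.122
while y<.146:
    y+=.003; bot.move_l(B(-.042,y,Z),vel=.04)
    o=bot.observe(); f=RB.T@o["contact_force"]; print(round(y,3),inv(o["ee_pos"]),f)
    if abs(f[1])>10: break
print(o["clock"])
d=get_image("scene"); np.savez("s_c.npz",**d); cv2.imwrite("pics/s4.png",cv2.resize(d["frame"][100:280,200:440,::-1],(800,600),interpolation=cv2.INTER_CUBIC))
for a in (0,np.pi):
  for p in((-.19,0,.24),(-.19,0,-.005)): 
    j=solver.solve_ik(B(*p),quat(yaw+a)); print(a,p,None if j is None else np.array(j))
E
```

```text
[ 0.326 -0.289 -0.408]
0.125 [-0.042  0.125  0.13 ] [ 0.563 -0.085  0.157]
0.128 [-0.042  0.128  0.13 ] [ 0.685 -0.866 -0.786]
0.131 [-0.042  0.131  0.13 ] [ 0.076 -0.03  -0.484]
0.134 [-0.042  0.134  0.13 ] [-1.472 -0.822 -0.747]
0.137 [-0.042  0.134  0.13 ] [ -1.1   -10.613  -1.536]
13.6667
0 (-0.19, 0, 0.24) [-0.787 -0.019  1.761 -0.     1.4    0.879]
0 (-0.19, 0, -0.005) [-0.787  0.293  1.909 -0.     0.939  0.879]
3.141592653589793 (-0.19, 0, 0.24) [-0.787 -0.019  1.761 -0.     1.4   -2.263]
3.141592653589793 (-0.19, 0, -0.005) [-0.787  0.293  1.909 -0.     0.939 -2.263]
```

View pics/s4.png

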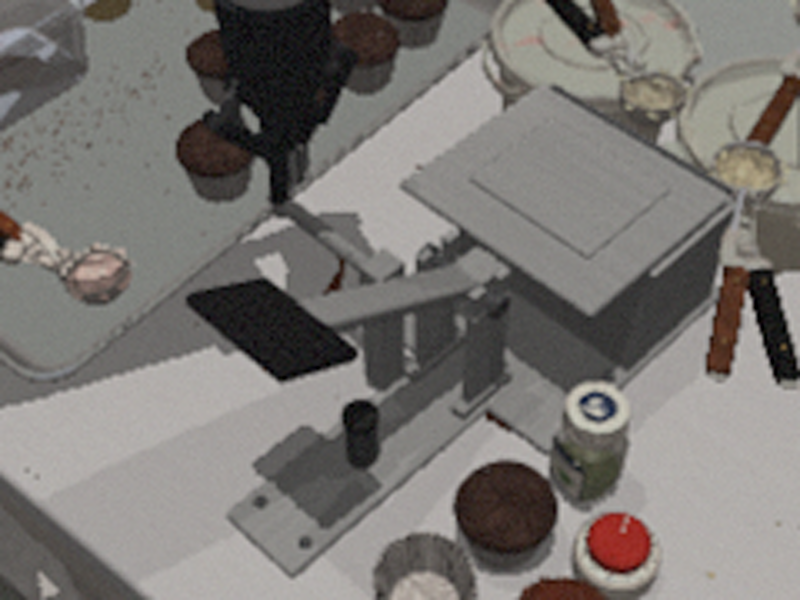

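The knob has moved out to crop (280,180), and the stop was felt at y = 0.134, as expected. Now I'll retreat and press the pad with the gripper turned so the fingers close across the lever.

```bash
python3 - <<'E'
from rig import bot,get_image
from h import *
np.set_printoptions(precision=3,suppress=True)
bot.move_l(B(-.042,.122,.130),vel=.1); bot.move_l(B(-.042,.122,.26),vel=.25)
q=quat(yaw); x=-.19
bot.movep(B(x,0,.255),q)
bot.move_l(B(x,0,.208),vel=.12)
z=.208
while z>-.02:
    z-=.02 if z>.03 else .004
    bot.move_l(B(x,0,z),vel=.07)
    o=bot.observe(); print(round(z,3),inv(o["ee_pos"]),o["contact_force"],round(o["clock"],2))
    if o["contact_force"][2]>(12 if z<.03 else 20): break
bot.hold(.2);o=bot.observe();print(o["contact_force"],o["clock"])
d=get_image("scene"); np.savez("s_d.npz",**d); cv2.imwrite("pics/s5.png",cv2.resize(d["frame"][100:280,200:440,::-1],(800,600),interpolation=cv2.INTER_CUBIC))
E
```

```text
0.188 [-0.19  -0.     0.189] [ 0.032 -0.632  3.339] 16.82
0.168 [-0.19  -0.     0.168] [-0.965 -1.099  3.568] 17.25
0.148 [-0.19   0.     0.148] [-0.795 -0.394  2.037] 17.68
0.128 [-0.19   0.     0.128] [-0.481 -0.6    0.36 ] 18.12
0.108 [-0.19   0.     0.108] [-0.067 -0.178  0.51 ] 18.55
0.088 [-0.19   0.     0.088] [-0.044 -0.08   0.514] 18.98
0.068 [-0.19   0.     0.068] [0.314 0.375 0.288] 19.42
0.048 [-0.191  0.     0.047] [-0.081 -0.541  0.29 ] 19.85
0.028 [-0.191  0.001  0.027] [0.229 0.29  0.005] 20.28
0.024 [-0.19   0.     0.024] [ 0.16  -0.988  0.553] 20.53
0.02 [-0.19 -0.    0.02] [0.683 0.211 0.238] 20.78
0.016 [-0.19   0.     0.016] [-0.265 -0.395  0.323] 21.03
0.012 [-0.19  -0.     0.012] [ 0.099 -1.348  4.56 ] 21.28
0.008 [-0.189 -0.001  0.011] [-4.761  5.101 20.559] 21.53
[-4.167  4.406 20.381] 21.7333
```

View pics/s5.png

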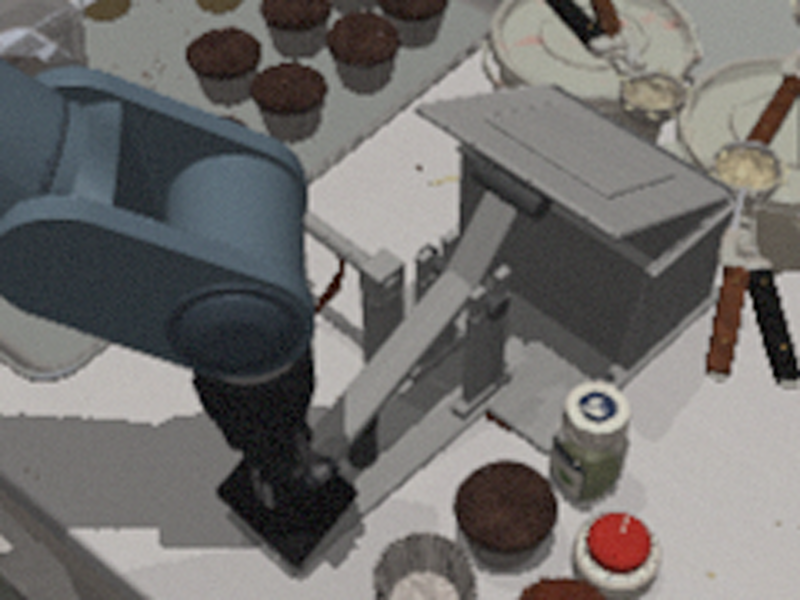

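The flap is up, the pad is down at crop (290,510), and the arm meets a firm stop. I'll check the lip height, lever angle and pin from depth.

```bash
python3 - <<'E'
from rig import get_image,bot
from h import *
np.set_printoptions(precision=3,suppress=True)
d=get_image("top"); np.savez("t_e.npz",**d); o=bot.observe(); print(o["clock"],o["contact_force"])
for n,dd in (("scene",np.load("s_d.npz")),("top",d)):
    L=np.einsum('ij,hwj->hwi',RB.T,world(dd)-O); ok=dd["z_map"]>0
    m=ok&(L[...,0]>.035)&(L[...,0]<.195)&(abs(L[...,1])<.09)&(L[...,2]>.145)&(L[...,2]<.25)
    p=L[m]; A=np.c_[p[:,0],np.ones(len(p))]; k=np.linalg.lstsq(A,p[:,2],rcond=None)[0]
    print(n,"flap tilt",np.arctan(-k[0]),"front x/z",p[:,0].min(),p[p[:,0]<p[:,0].min()+.01][:,2].mean(),len(p))
    m=ok&(L[...,0]>-.13)&(L[...,0]<-.02)&(abs(L[...,1])<.013)&(L[...,2]>.05)&(L[...,2]<.16)
    p=L[m]
    if len(p)>30:
        k=np.polyfit(p[:,0],p[:,2],1); print(n,"lever angle",np.arctan(k[0]),"top z at pivot",k[1],len(p))
    m=ok&(dd["frame"].max(2)<60)&(L[...,0]>-.24)&(L[...,0]<-.14)&(abs(L[...,1])<.05)&(L[...,2]<.09)&(L[...,2]>.012); p=L[m]
    if len(p)>20: print(n,"pad pts x,z",p[::max(1,len(p)//12)])
E
```

```text
21.8333 [-3.988  4.309 20.254]
scene flap tilt 0.3238362212405204 front x/z 0.03520523344851008 0.1836668282330167 2086
scene lever angle 0.4374031046763084 top z at pivot 0.1303637875617607 488
scene pad pts x,z [[-0.148 -0.009  0.063]
 [-0.15  -0.031  0.06 ]
 [-0.206  0.034  0.036]
 [-0.158 -0.037  0.057]
 [-0.2    0.014  0.038]
 [-0.177 -0.022  0.048]
 [-0.209  0.012  0.036]
 [-0.182 -0.028  0.047]
 [-0.196 -0.014  0.04 ]
 [-0.199 -0.02   0.04 ]
 [-0.19  -0.039  0.043]
 [-0.192 -0.045  0.039]]
top flap tilt 0.3714028156129453 front x/z 0.03506163188015722 0.18570283950279942 6375
top lever angle 0.4249932640740412 top z at pivot 0.13037824994017433 721
top pad pts x,z [[-0.149 -0.026  0.055]
 [-0.148 -0.032  0.058]
 [-0.15  -0.032  0.059]
 [-0.149 -0.041  0.058]
 [-0.152 -0.035  0.059]
 [-0.152 -0.041  0.064]
 [-0.154 -0.035  0.059]
 [-0.154 -0.041  0.061]
 [-0.156 -0.037  0.058]
 [-0.155 -0.043  0.054]
 [-0.158 -0.041  0.057]
 [-0.16  -0.042  0.059]
 [-0.161 -0.044  0.057]]
```

```bash
python3 - <<'E'
from h import *
d=np.load("t_e.npz"); L=np.einsum('ij,hwj->hwi',RB.T,world(d)-O)
m=(d["z_map"]>0)&(L[...,0]>.04)&(L[...,0]<.19)&(abs(L[...,1])<.085)&(L[...,2]>.12)
for x in np.arange(.04,.19,.02):
    p=L[m&(abs(L[...,0]-x)<.003)]; print(round(x,3),np.median(p[:,2]).round(4),len(p))
E
```

```text
0.04 0.1886 88
0.06 0.2039 271
0.08 0.1951 264
0.1 0.1888 242
0.12 0.1798 236
0.14 0.1709 224
0.16 0.1623 215
0.18 0.1511 165
```

The flap's tilt is about 0.41 rad and the lever is about 0.43–0.44 rad down, seated in its notches on the buffer, with a steady 20 N on the pad. Handing in.

```bash
python3 - <<'E'
from rig import bot
print(bot.finish_job())
E
```

```text
the job is handed in; nothing more can be done
None
```

I pushed the bolt out to its stop, then pressed the pad down onto the buffer with the shut fingertips; the flap is raised about 0.41 rad and still held, and the job was handed in at about 22 s (the first push passed over the knob and was redone lower).

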